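Back the hand winch off one notch

ROBOT

A 6-joint arm with a two-finger parallel gripper is mounted at the origin on the work surface. World frame = base frame: x ahead of the robot, y to its left, z up, the work surface at z = 0. Lengths are in m, angles in rad, forces in N, time in s.
With the tool pointing down it reaches from about 0.35 to 0.85 m from the base axis. Payload 8.1 kg.
Tool frame: the origin (TCP) lies on the mounting face of the last link; the fingertips stand 186 mm ahead of it and the grasp point (between the pads) lies 167 mm ahead of it (robot.finger_overhang is the distance from the TCP to the fingertips, in m); z points along the fingers, y is the line along which they close (so a half turn about z gives the same grasp; the last joint's range is limited). The gripper opens to 93 mm and grips with 3 to 60 N. Pads are 15 mm wide; open, the fingers measure 128 mm over their backs; the gripper's body (75 mm by 188 mm) begins 65 mm behind the grasp point.
Start: joints at [-1.418, 0.13, 1.488, -0, 1.523, -0.085], TCP at [0.141, -0.583, 0.405] pointing down, gripper open.
Joint ranges: [-2.96, 2.96], [-0.89, 2.26], [0.02, 2.5], [-1.34, 4.48], [0, 2.73], [-2.66, 2.66]. Speed limits (rad/s): [2.39, 2.39, 2.79, 3.14, 3.14, 3.14].

INTERFACE

Orientations are given as a rotation vector (axis times angle).
In Python, from plant import readout, read_camera, get_calibration, job, robot gives the robot as it stands.
- The arm moves only by the shell command python3 -m handwheel 'ROWS' [FORCE]. ROWS is JSON, a list of rows, each a list of 5 numbers: the shift along the world's x, y, z in cm, then the turn about the world's z in rad, then the closure, from 0 (fully open) to 1 (shut). In form: [[tx, ty, tz, spin, gripper], ...]. A call has 1 to 10 rows; each row shifts and turns the commanded pose from where the row before left it; what a row does not reach is not made up. A row lasts 1/8 s, in which the tool goes at most 62.5 mm and 10.7 degrees, less where a joint would pass 70% of its speed; a pose out of reach is approached as far as the arm can. A call is refused whole if a number of a shift passes 6.25 or a number of a turn 0.188, either way. A call with a gripper value outside its range is refused whole. The fingers move at their own pace and stop on an object; FORCE is the grip in N (left out, the last holds). Time passes only in rows, so rows that do not move let the fingers close. It gives the time, the measured TCP pose, the force, the opening and the grip force at its end, in the units of the state.
- readout.read_state(): the state, without advancing time (a new reading comes with each control period).
- read_camera(name): name is "scene" or "top"; returns the picture (400x640x3 uint8, red, green, blue); there is no depth.
- get_calibration(name): a dict with "fovy" (degrees; the focal length in pixels is half the picture's height over the tangent of half this angle, whatever the lens; pixels are square), "cx", "cy" (the principal point, pixels), "pose" (4x4, takes a point from camera to world coordinates). Camera axes: x right, y down, z forward; pixel columns grow to the right and rows downward; lengths in m; the calibration is good to about 2 mm. A picture is of the moment at which its call begins. get_calibration takes no time and is no camera call.
- job.close_job(): hands the job in; it is judged then, once.
The state is a dict: "t": time; "q": joint angles; "dq": joint speeds; "joint_torque": joint torques, N m; "tool_pos": TCP position; "orientation": TCP orientation; "force": force on the tool from outside, world axes, zero at the start; "wrist_torque": the same for the moment, N m; "opening": finger opening in m; "gripper_force": force on a finger pad.
Only numpy, scipy, OpenCV 4.12 (cv2) and the standard library are available. Lean on these libraries where they do the work, as an engineer would, in place of code of your own. Each camera call takes 0.05 s, during which the arm holds its last target. There are 200 camera calls.

TASK

The bare hand winch on the wooden board has been wound one notch too far. With a fingertip against its red pin, lift the pawl out of the ratchet wheel and tip it back until it lies on its rest, push the wheel backward (the way the pawl was blocking) by one tooth, then tip the pawl forward again so that it drops fully home in the next gap. Do not drag or lift the winch, and leave the crank, the contactor, the tape and the screwdriver where they are.

Things in the scene. Friction and masses are not known exactly. Their poses are not given: they have to be found in the camera images.
- winch: Hand winch without rope, grey side plates (tops 124 mm up), on an OSB board 320 x 400 x 18 mm; 10 kg, loose on the bench. Origin on the bench under the board; x along the drum shaft to the ratchet-wheel side, z up. Shaft at y = 20, z = 94 mm. Plates and drum lie at x below 43 mm. 'Right' below is winch +y, 'left' -y, as seen from the wheel side, looking against x; the pawl is on the left.
- wheel_centre (a point): Centre of the steel ratchet wheel's outer face (winch x = 62 mm). Wheel 12 mm thick (x 50 to 62), radius 60 mm over the nine teeth, 46 mm at their roots. A hub nut, radius 14.5 mm, stands out 10 mm from this face.
- tooth (a point): Middle of the tip of the tooth dabbed yellow (mid-thickness), turning with the wheel; at ratchet 0 it is 55 degrees above winch +y, right of the wheel's top. Tips are 8 mm wide, teeth 40 degrees apart. The left (leading) face of a tooth is radial and stops on the pawl; the right (trailing) face slopes, reaching its root 10 degrees further right: push a fingertip there, to the left.
- ratchet (a joint): Turn of wheel and drum, rad; grows backward (anticlockwise seen from the wheel side: the wheel's top moves left, to winch -y). One notch is 0.698. Stays where left (drag 0.3 N m, 6 N at the teeth). With the pawl in the first gap it has play from about -0.27 to 0; after one notch back the pawl drops home with it between 0.43 and 0.70, but lands on a tooth (0.22) from 0.72 up.
- pawl (a joint): Swing of the pawl about its pivot, rad, anticlockwise seen from the wheel side: 0 = beak fully home in a gap, 0.3 = clear of the teeth, 1.22 = tipped back on its rest. 160 g, moved by gravity alone: below about 0.5 it falls onto the wheel, above about 0.75 it falls back onto its rest and stays.
- pawl_pin (a point): Middle of the red lifting pin of the orange pawl: 12 mm diameter, 40 mm long, along winch x from 62 to 102 mm, so it stands out past the wheel's face; 68 mm from the pivot line. With the pawl home it is up and right of the pivot, 55 degrees above level; push it left (and up, round the pivot) from its right side. On its rest it is up and left, 125 degrees.
- pawl_pivot (a point): Point on the pawl's fixed pivot line (along winch x), level with the pin's middle: x = 82, y = -69, z = 86 mm in the winch frame.
- crank: Bystander: the winch's crank, flat steel arm 170 mm with an upright black grip, 96 mm high, on the bench. Origin under its middle.
- contactor: Bystander: grey and black contactor block 45 x 75 x 80 mm, standing on the bench. Origin under its middle.
- tape: Bystander: roll of black tape, 80 mm across, 19 mm high, lying on the winch's board in front of the wheel. Origin under its middle.
- driver: Bystander: screwdriver with red handle, 200 mm, lying on the bench.

How it is judged:
By the outcome, as a careful person would: the job done as asked, in the order asked, and still so for the second after the job is handed in, with the robot touching nothing.
It also fails if it takes over 56 s, if anything falls off the work surface, if the arm or the gripper's body presses on something with over 40 N, if the wrist force passes 120 N, or if a joint passes its speed limit or range.

## Working session

There is one attempt and no reset: what is moved stays moved. The work goes in short steps, Python scripts to look and compute and a shell command to move; the robot and the scene stay as the last step left them, time stands still between calls to the robot, and variables do not carry over. Pictures are saved under pics/ and viewed, at most 10 in all, crops included, and the job is handed in when it is done.

```bash
mkdir -p pics; ls
python3 - <<'E'
from plant import readout, read_camera, get_calibration
import cv2, numpy as np
for n in("scene","top"):
    c=get_calibration(n);print(n,c["fovy"],c["cx"],c["cy"],np.round(c["pose"],4).tolist())
    cv2.imwrite(f"pics/{n}0.png",read_camera(n)[:,:,::-1])
s=readout.read_state();print(s)
E
```

```text
pics
scene 50.594629948688 318.4245538512604 191.1909119075702 [[0.7439, 0.3875, -0.5445, 1.1519], [0.668, -0.4549, 0.5889, -0.5327], [-0.0195, -0.8018, -0.5972, 0.7413], [0.0, 0.0, 0.0, 1.0]]
top 55.458848572409586 316.61422429761456 205.33662941751479 [[0.0245, -0.9855, 0.1681, 0.3914], [-0.9993, -0.0287, -0.0226, 0.0874], [0.0271, -0.1674, -0.9855, 1.1998], [0.0, 0.0, 0.0, 1.0]]
{'t': 0.1, 'q': array([-1.41835042e+00,  1.31100862e-01,  1.48917766e+00, -2.49544115e-05,
        1.52302971e+00, -8.54070736e-02]), 'dq': array([-0.0009001 , -0.00225879, -0.00312019, -0.00120843, -0.00196876,
       -0.00161631]), 'joint_torque': array([ 6.03680710e-04, -5.61342752e+01, -4.93095911e+01,  7.68982200e-02,
        2.91781453e-02, -7.45971988e-05]), 'tool_pos': array([ 0.14135047, -0.58289344,  0.40377901]), 'orientation': array([-3.11770035e+00, -3.72537054e-01,  1.29371302e-04]), 'force': array([-1.05040743, -0.14616166, -0.47035699]), 'wrist_torque': array([-0.02220627, -0.03439403, -0.01294406]), 'gripper_force': 0.0, 'opening': 0.09301012195680071}
```

View pics/scene0.png

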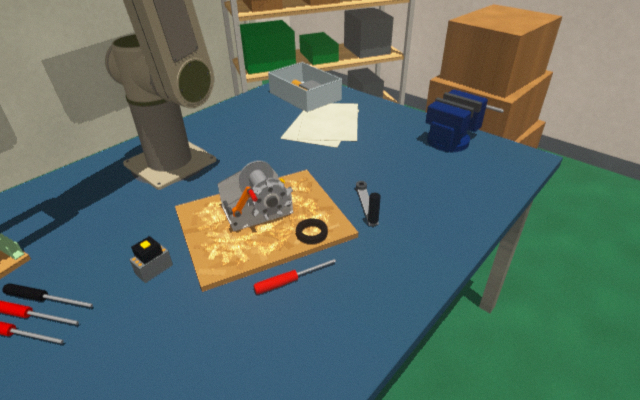

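View pics/top0.png

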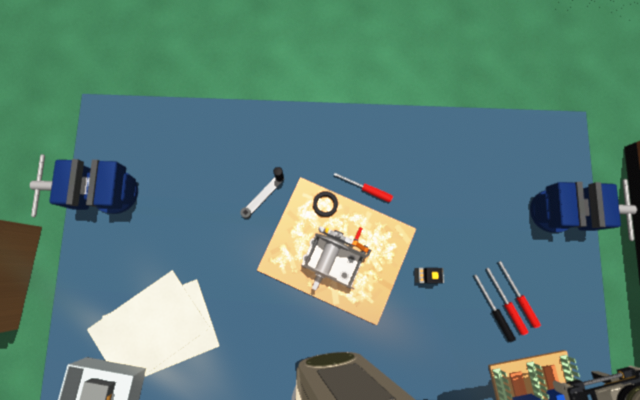

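The scene shows the winch on its board (scene ~(255,200), top ~(335,258)), wheel facing away from the robot (up in the top view), the pawl with its red pin at top ~(358,237), and the tape at top (325,204). Next: the board pose and enlarged crops.

```bash
cat > h.py <<'E'
import numpy as np, cv2
from plant import readout, read_camera, get_calibration
def cal(n):
    c=get_calibration(n); f=200/np.tan(np.radians(c["fovy"])/2); return f,c["cx"],c["cy"],np.array(c["pose"])
def ray(n,u,v):
    f,cx,cy,P=cal(n); d=P[:3,:3]@np.array([(u-cx)/f,(v-cy)/f,1]); return P[:3,3],d
def onz(n,u,v,z):
    o,d=ray(n,u,v); return o+d*(z-o[2])/d[2]
def proj(n,p):
    f,cx,cy,P=cal(n); q=P[:3,:3].T@(np.array(p)-P[:3,3]); return np.array([cx+f*q[0]/q[2],cy+f*q[1]/q[2]])
def tri(a,b):
    A=[];B=[]
    (o1,d1),(o2,d2)=ray("top",*a),ray("scene",*b)
    s=np.linalg.lstsq(np.c_[d1,-d2],o2-o1,rcond=None)[0]
    p,q=o1+d1*s[0],o2+d2*s[1]; return (p+q)/2,np.linalg.norm(p-q)
E
python3 - <<'E'
from h import *
for n,box in(("top",(290,170,430,330)),("scene",(165,150,365,295))):
    im=cv2.imread(f"pics/{n}0.png"); hsv=cv2.cvtColor(im,cv2.COLOR_BGR2HSV)
    m=cv2.inRange(hsv,(8,70,90),(30,255,255)); 
    k=np.zeros_like(m)
    if n=="top": k[172:330,250:425]=255
    else: k[165:292,170:362]=255
    m=cv2.morphologyEx(m&k,cv2.MORPH_OPEN,np.ones((2,2)))
    num,l,st,_=cv2.connectedComponentsWithStats(m); i=1+np.argmax(st[1:,4])
    h=cv2.convexHull(cv2.findContours((l==i).astype(np.uint8),0,1)[0][0] if 0 else np.argwhere(l==i)[:,::-1].astype(np.int32))
    W=np.array([onz(n,*p[0],.018)[:2] for p in h],np.float32)
    r=cv2.minAreaRect(W*1000);print(n,r,cv2.boxPoints(r).round().tolist())
    rd=cv2.inRange(hsv,(0,170,100),(6,255,255))&k
    y=cv2.inRange(hsv,(24,150,150),(34,255,255))&k
    num,l,st,c=cv2.connectedComponentsWithStats(rd);print("red",[(st[j].tolist(),c[j].round(1).tolist()) for j in range(1,num) if st[j,4]>5])
    x=(285,190,105,110) if n=="top" else (205,145,110,100)
    cr=im[x[1]:x[1]+x[3],x[0]:x[0]+x[2]]; cv2.imwrite(f"pics/{n}c.png",cv2.resize(cr,None,fx=5,fy=5,interpolation=cv2.INTER_CUBIC))
E
```

```text
top ((455.44580078125, -9.841506958007812), (399.75286865234375, 321.3470764160156), 67.2787094116211) [[230.0, -132.0], [526.0, -256.0], [681.0, 112.0], [384.0, 237.0]]
red [([363, 184, 29, 17, 193], [377.1, 192.5]), ([355, 228, 7, 11, 35], [358.2, 233.0])]
scene ((471.0389404296875, -9.6683349609375), (400.2270812988281, 333.7026672363281), 67.16426086425781) [[240.0, -129.0], [547.0, -259.0], [702.0, 110.0], [395.0, 240.0]]
red [([248, 189, 9, 12, 59], [252.3, 194.7]), ([254, 270, 44, 22, 452], [275.3, 281.5])]
```

View pics/topc.png

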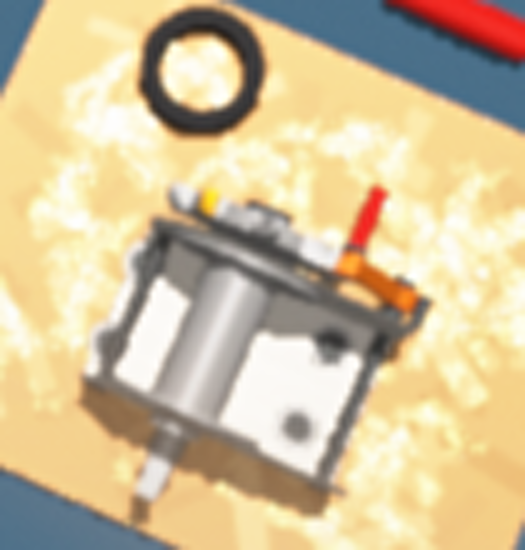

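View pics/scenec.png

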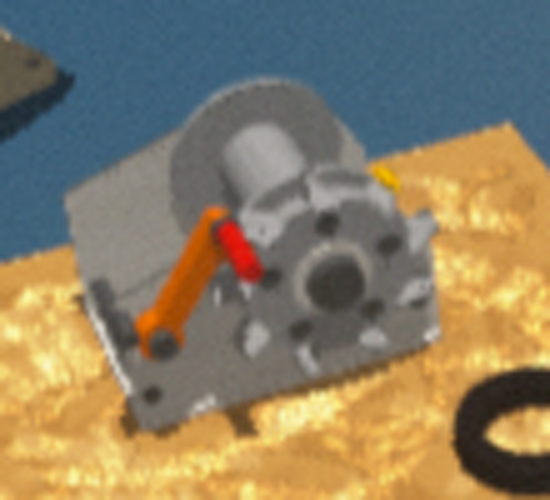

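Run:
```python
from h import *
a=np.radians(-22.8);R=np.array([[np.cos(a),-np.sin(a)],[np.sin(a),np.cos(a)]])
o=np.array([.4555,-.0098])
def w2W(p): p=np.array(p)/1000; return np.r_[o+R@p[:2],p[2]]
for n,t,s,m in(("pin",(358.7,233.3),(252.3,194.7),(82,-30,141.7)),("pintip",(361,227.8),(256,200),(102,-30,141.7)),("yel",(326.6,230),(282,180.6),(56,54,142)),("nut",(339,232),(272.3,201),(72,20,94))):
    p,e=tri(t,s); q=np.r_[R.T@(p[:2]-o),p[2]]
    print(n,p.round(4),round(e,4),"winch",(q*1000).round(1),"model",w2W(m).round(4),proj("top",w2W(m)).round(1),proj("scene",w2W(m)).round(1))
for c in((-160,-200),(160,-200),(160,200),(-160,200)): 
    p=w2W((*c,18)); print(proj("top",p).round(1),proj("scene",p).round(1))
```

```text
pin [ 0.4967 -0.0553  0.1434] 0.0025 winch [ 55.6 -26.  143.4] model [ 0.5195 -0.0692  0.1417] [363.3 225.1] [253.7 202. ]
pintip [ 0.5136 -0.0611  0.1394] 0.0054 winch [ 73.4 -24.8 139.4] model [ 0.5379 -0.077   0.1417] [366.  218.7] [256.5 206.8]
yel [0.504  0.0343 0.139 ] 0.0026 winch [ 27.6  59.5 139. ] model [0.5281 0.0183 0.142 ] [332.2 221.2] [283.5 186.3]
nut [ 0.5038 -0.0037  0.0974] 0.0035 winch [42.1 24.4 97.4] model [ 0.5296 -0.0193  0.094 ] [343.9 223.1] [274.3 209.4]
[377.7 326.1] [172.4 205.9]
[416.8 229.4] [197.7 286.8]
[300.9 177.8] [355.9 232.3]
[257.2 270.7] [304.8 169.4]
```

Run:
```python
from h import *
for n in("top","scene"): print({k:v for k,v in get_calibration(n).items() if k!="pose"})
def kk(n,im):
    hsv=cv2.cvtColor(im,cv2.COLOR_BGR2HSV); return hsv
# straightness of table's far edge in top
im=cv2.imread("pics/top0.png"); 
for u in range(90,590,50):
    c=im[80:130,u].astype(int); d=c[:,0]-c[:,1]; print(u,80+int(np.argmax(d>20)),end="; ")
# triangulate corners
print()
for t,s in(((415.5,228.5),(207,278)),((301,178),(356,229)),((258,271),(318,174)),((377,325),(176.5,212))):
    print([x if np.isscalar(x) else x.round(4) for x in tri(t,s)], onz("top",*t,.018).round(4),onz("scene",*s,.018).round(4))
cv2.imwrite("pics/scene_big.png",cv2.resize(cv2.imread("pics/scene0.png")[160:295,165:365],None,fx=4,fy=4,interpolation=cv2.INTER_CUBIC))
```

```text
{'fovy': 55.458848572409586, 'cx': 316.61422429761456, 'cy': 205.33662941751479}
{'fovy': 50.594629948688, 'cx': 318.4245538512604, 'cy': 191.1909119075702}
90 95; 140 97; 190 99; 240 100; 290 102; 340 104; 390 106; 440 107; 490 109; 540 111; 
[array([ 0.5304, -0.2405,  0.0362]), np.float64(0.01540368048984573)] [ 0.5283 -0.2522  0.018 ] [ 0.5201 -0.2271  0.018 ]
[array([0.6786, 0.1129, 0.0273]), np.float64(0.002667467254244227)] [0.6799 0.1122 0.018 ] [0.6732 0.1225 0.018 ]
[array([ 0.3988,  0.2517, -0.0042]), np.float64(0.04098144666294928)] [0.3848 0.234  0.018 ] [0.4333 0.2444 0.018 ]
[array([ 0.2331, -0.1307, -0.0033]), np.float64(0.0076922637473585435)] [ 0.2337 -0.1301  0.018 ] [ 0.2623 -0.1396  0.018 ]
```

View pics/scene_big.png

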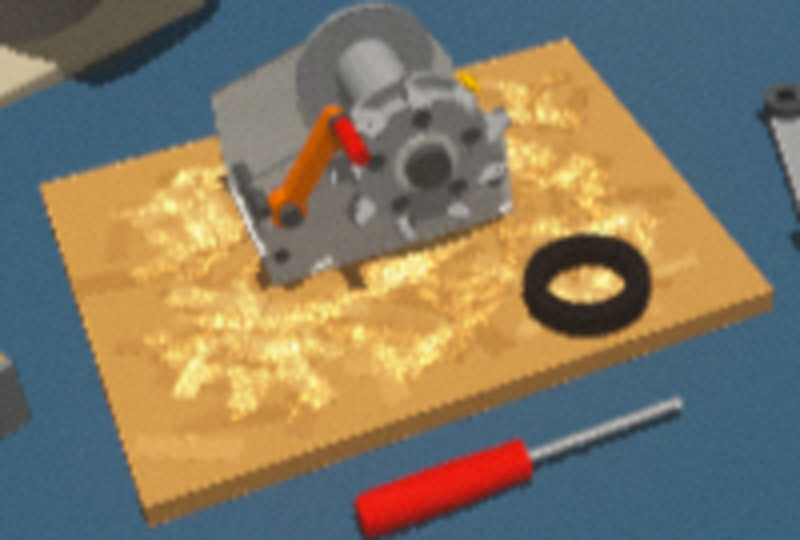

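The board's top corners in the scene are at about (307,170), (175,206), (202,288), (358,233). That agrees with the top view within about 3 px. From this the winch origin is about (0.431, 0.005) with yaw -22.8°. I'll move above the approach point with the fingers shut and their closing line along winch x.

```bash
cat >> h.py <<'E'
O=np.array([.4314,.0052]); a=np.radians(-22.8); R=np.array([[np.cos(a),-np.sin(a)],[np.sin(a),np.cos(a)]])
def W(p): p=np.array(p)/1000; return np.r_[O+R@p[:2],p[2]]
def st(goal=None):
    s=readout.read_state(); t=s["tool_pos"]; tip=np.r_[R.T@(t[:2]-O),t[2]-.186]*1000
    from scipy.spatial.transform import Rotation as Q
    y=Q.from_rotvec(s["orientation"]).apply([0,1,0])
    print("t",s["t"],"tip winch mm",tip.round(1),"F winch",(R.T@s["force"][:2]).round(1),s["force"][2].round(1),"tool-y yaw",np.degrees(np.arctan2(y[1],y[0])).round(2),"q6",s["q"][5].round(2))
    if goal is not None:
        d=np.array(goal)-tip; print("need cm world",(R@d[:2]/10).round(2),(d[2]/10).round(2))
E
python3 -m handwheel '[[3.1,4.6,0,0.187,1],[3.1,4.6,0,0.187,1],[3.1,4.6,0,0.187,1],[3.1,4.6,0,0.187,1],[3.1,4.6,0,0.187,1],[3.1,4.6,0,0,1],[3.1,4.6,0,0,1],[3.1,4.6,0,0,1],[3.1,4.6,0,0,1],[3.1,4.6,0,0,1]]' 10
python3 -c "
from h import *
st((88,-2,218))"
```

```text
t: 1.35
tool_pos: [0.4519, -0.1214, 0.4045]
orientation: [2.617, 1.738, -0.0]
force: [0.5, -0.9, -0.5]
opening: 0.001
gripper_force: 0.0
t 1.35 tip winch mm [  68.  -108.7  218.5] F winch [ 0.8 -0.7] -0.5 tool-y yaw -22.8 q6 0.03
need cm world [5.98 9.06] -0.05
```

```bash
python3 -m handwheel '[[3,4.5,0,0,1],[3,4.5,0,0,1],[0,0,-4,0,1],[0,0,-3,0,1],[0,0,-1.8,0,1],[0,0,0,0,1],[0,0,0,0,1]]'
python3 - <<'E'
from h import *
st((88,-17,130))
a=read_camera("scene")[:,:,::-1]; b=read_camera("top")[:,:,::-1]
cv2.imwrite("pics/p1.png",np.hstack([cv2.resize(a[120:240,200:300],None,fx=4,fy=4,interpolation=2),cv2.resize(b[200:320,310:400],None,fx=4,fy=4,interpolation=2)]))
E
```

```text
t: 2.22
tool_pos: [0.5118, -0.0334, 0.3181]
orientation: [2.616, 1.737, 0.002]
force: [0.7, -0.3, 0.8]
opening: 0.0006
gripper_force: 0.0
t 2.225 tip winch mm [ 89.1  -4.4 132.1] F winch [ 0.7 -0. ] 0.8 tool-y yaw -22.83 q6 0.23
need cm world [-0.59 -1.12] -0.21
```

View pics/p1.png

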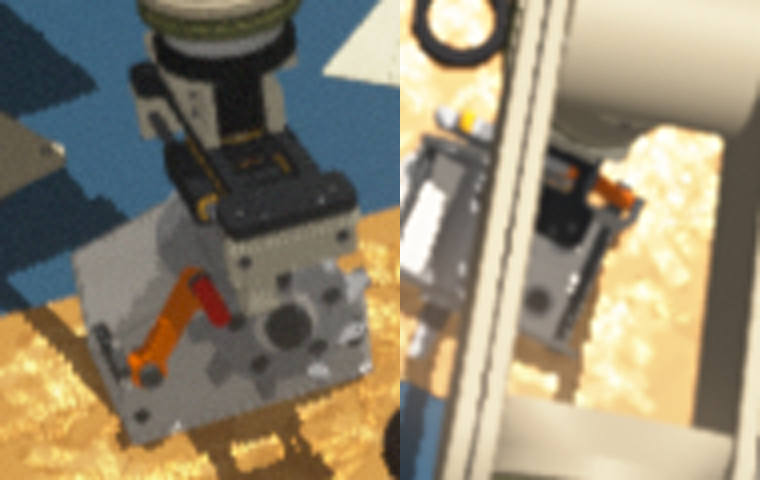

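The fingertip hangs just right of the red pin (pin at about (210,300) in the crop), in front of the wheel face. Starting the push left.

```bash
python3 -m handwheel '[[-0.31,-0.74,0,0,1],[-0.31,-0.74,0,0,1],[-0.31,-0.74,0,0,1],[-0.31,-0.74,0,0,1]]'
python3 -c "
from h import *
st()"
```

```text
t: 2.82
tool_pos: [0.4987, -0.0634, 0.3168]
orientation: [2.617, 1.738, -0.0]
force: [1.1, 0.1, 0.3]
opening: 0.0008
gripper_force: 0.2
t 2.825 tip winch mm [ 88.6 -37.2 130.8] F winch [1.  0.5] 0.3 tool-y yaw -22.82 q6 0.17
```

```bash
python3 -m handwheel '[[-0.31,-0.74,0,0,1],[-0.31,-0.74,0,0,1],[-0.31,-0.74,0,0,1],[-0.31,-0.74,0,0,1],[-0.31,-0.74,0,0,1],[-0.2,-0.46,0,0,1],[0,0,0,0,1],[0,0,0,0,1],[0,0,0,0,1]]'
python3 - <<'E'
from h import *
st((69,75,218))
a=read_camera("scene")[:,:,::-1]
cv2.imwrite("pics/p2.png",cv2.resize(a[120:240,190:300],None,fx=4,fy=4,interpolation=2))
E
```

```text
t: 3.95
tool_pos: [0.4815, -0.1041, 0.3167]
orientation: [-2.616, -1.739, -0.0]
force: [-0.9, -0.0, 0.4]
opening: 0.0004
gripper_force: 0.0
t 3.95 tip winch mm [ 88.6 -81.3 130.7] F winch [-0.9 -0.4] 0.4 tool-y yaw -22.79 q6 0.08
need cm world [ 4.25 15.17] 8.73
```

View pics/p2.png

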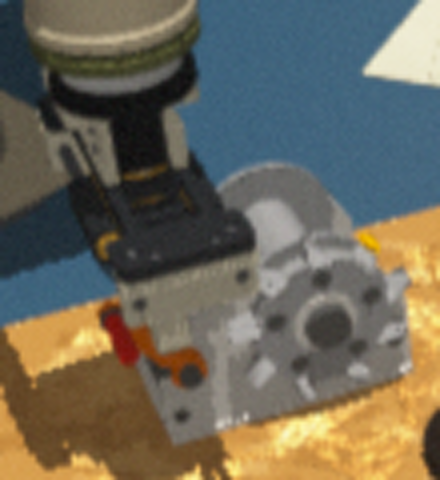

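The pawl is tipped back, with its red pin at the left (about (120,335) in the crop) and the finger clear of it. Lifting, then crossing to the right of the yellow tooth.

```bash
python3 -m handwheel '[[0.4,1,2,0,1],[0,0,4,0,1],[0.4,2,2,0,1],[1.2,4.2,0,0,1],[1.2,4.2,0,0,1],[1.3,4.2,0,0,1],[0,0,0,0,1],[0,0,0,0,1]]'
python3 - <<'E'
from h import *
st((70,84,130))
a=read_camera("scene")[:,:,::-1]
cv2.imwrite("pics/s2.png",a)
for n,p in(("rest pin",(82,-108,141.7)),("yel0",(56,54.4,143))): print(n,proj("scene",W(p)).round(1))
h=cv2.cvtColor(a.copy(),cv2.COLOR_BGR2HSV)
for n,m in(("red",cv2.inRange(h,(0,170,100),(6,255,255))),("yel",cv2.inRange(h,(24,150,150),(32,255,255)))):
    m[:160]=0;m[250:]=0;m[:,:200]=0;m[:,330:]=0
    N,l,s,c=cv2.connectedComponentsWithStats(m);print(n,[(s[i,4],c[i].round(1)) for i in range(1,N)][:8] if n=="red" else [(s[i,4],c[i].round(1)) for i in range(1,N) if s[i,4]>4 and c[i][1]<200][:8])
E
```

```text
t: 5.0
tool_pos: [0.5264, 0.0516, 0.3965]
orientation: [2.616, 1.74, -0.001]
force: [-0.4, -0.8, -0.4]
opening: 0.0006
gripper_force: 0.0
t 5.0 tip winch mm [ 69.5  79.6 210.5] F winch [-0.1 -0.9] -0.4 tool-y yaw -22.75 q6 0.4
need cm world [0.21 0.39] -8.05
rest pin [219.3 204.1]
yel0 [281.2 179.5]
red [(np.int32(60), array([219.9, 203.9]))]
yel []
```

```bash
python3 -m handwheel '[[0.2,0.4,-3,0,1],[0,0,-3,0,1],[0,0,-2,0,1],[0,0,0,0,1]]'
python3 -m handwheel '[[-0.23,-0.55,0,0,1],[-0.23,-0.55,0,0,1],[-0.23,-0.55,0.1,0,1],[0,0,0,0,1]]'
python3 - <<'E'
from h import *
st((70,36,146))
b=read_camera("scene")[:,:,::-1]
cv2.imwrite("pics/p3.png",cv2.resize(b[120:240,190:320],None,fx=4,fy=4,interpolation=2))
E
```

```text
t: 5.55
tool_pos: [0.5275, 0.0545, 0.3149]
orientation: [-2.617, -1.735, 0.005]
force: [0.2, 0.5, 0.1]
opening: 0.0006
gripper_force: 0.0
t: 6.05
tool_pos: [0.5219, 0.0391, 0.319]
orientation: [2.617, 1.738, 0.004]
force: [0.7, 3.9, 1.9]
opening: 0.0006
gripper_force: 1.9
t 6.05 tip winch mm [ 70.3  66.3 133. ] F winch [-0.9  3.9] 1.9 tool-y yaw -22.83 q6 0.37
need cm world [-1.2  -2.78] 1.3
```

View pics/p3.png

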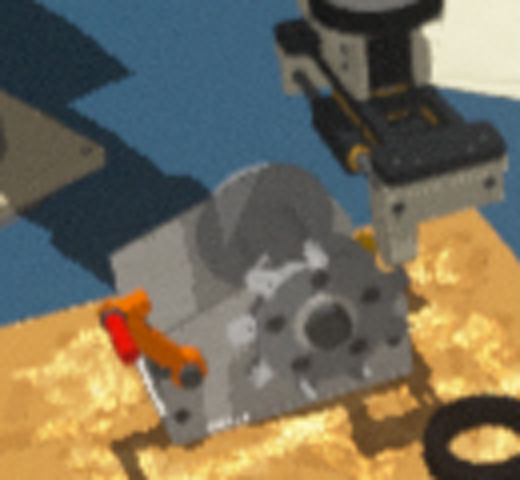

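Contact on the yellow tooth's trailing face (finger at about (400,240) in the crop), and the pawl is on its rest. Pushing left while rising.

```bash
python3 -m handwheel '[[-0.15,-0.35,0.17,0,1],[-0.15,-0.35,0.17,0,1],[-0.15,-0.35,0.17,0,1],[-0.15,-0.35,0.17,0,1],[-0.15,-0.35,0.17,0,1],[-0.15,-0.35,0.17,0,1],[0,0,0,0,1],[0,0,0,0,1]]'
python3 - <<'E'
from h import *
st((70,36,146))
E
```

```text
t: 7.1
tool_pos: [0.5134, 0.0186, 0.3296]
orientation: [2.615, 1.738, 0.006]
force: [3.0, 5.2, 5.7]
opening: 0.0005
gripper_force: 3.3
t 7.1 tip winch mm [ 70.4  44.1 143.6] F winch [0.7 5.9] 5.7 tool-y yaw -22.78 q6 0.33
need cm world [-0.35 -0.73] 0.24
```

```bash
python3 -m handwheel '[[-0.15,-0.35,0.13,0,1],[-0.15,-0.35,0.13,0,1],[0,0,0,0,1],[0,0,0,0,1]]'
python3 - <<'E'
from h import *
st((70,36,146))
b=read_camera("scene")[:,:,::-1]
cv2.imwrite("pics/p4.png",cv2.resize(b[140:230,210:310],None,fx=6,fy=6,interpolation=2))
for r in(.4,.5,.6,.7): 
    t=np.radians(55)+r; print(r,((proj("scene",W((56,20+60*np.cos(t),94+60*np.sin(t))))-[210,140])*6).round())
E
```

```text
t: 7.6
tool_pos: [0.5102, 0.0113, 0.3317]
orientation: [2.615, 1.738, 0.004]
force: [4.2, 2.8, 3.1]
opening: 0.0004
gripper_force: 2.7
t 7.6 tip winch mm [ 70.3  36.1 145.7] F winch [2.8 4.2] 3.1 tool-y yaw -22.8 q6 0.32
need cm world [-0.04 -0.  ] 0.03
0.4 [375. 231.]
0.5 [361. 233.]
0.6 [347. 236.]
0.7 [333. 241.]
```

View pics/p4.png

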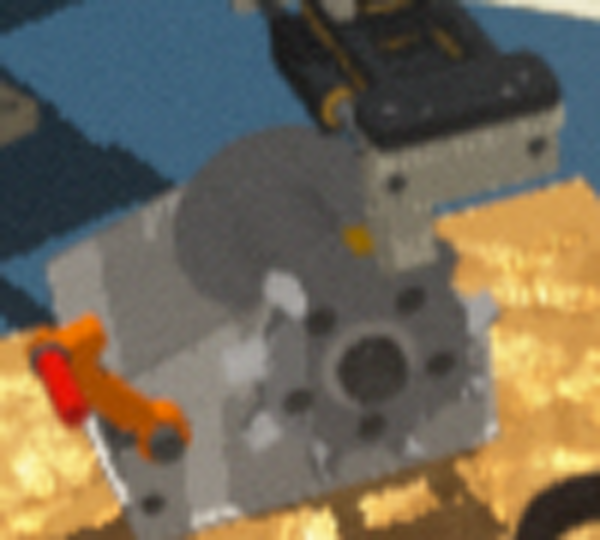

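Yellow is at about (358,239) in the crop, so ratchet ≈ 0.55, mid-window. Backing off and crossing to the left of the pin.

```bash
python3 -m handwheel '[[0.2,0.46,0.3,0,1],[0.1,0.2,3,0,1],[0,0,4,0,1],[0,-4,1,0,1],[-0.9,-4.4,0,0,1],[-1,-4.4,0,0,1],[-1,-4.4,0,0,1],[-1.2,-1,0,0,1],[0,0,0,0,1],[0,0,0,0,1]]'
python3 -c "
from h import *
st((88,-140,130))"
```

```text
t: 8.9
tool_pos: [0.4718, -0.1632, 0.4136]
orientation: [-2.616, -1.739, -0.0]
force: [-0.4, 0.5, 0.5]
opening: 0.0005
gripper_force: 0.0
t 8.9 tip winch mm [ 102.5 -139.6  227.6] F winch [-0.6  0.3] 0.5 tool-y yaw -22.76 q6 -0.04
need cm world [-1.35  0.52] -9.76
```

```bash
python3 -m handwheel '[[-1.3,0.5,-4,0,1],[0,0,-4,0,1],[0,0,-1.7,0,1],[0,0,0,0,1]]'
python3 -m handwheel '[[0.31,0.74,0,0,1],[0.31,0.74,0,0,1],[0.31,0.74,0,0,1],[0.31,0.74,0,0,1],[0.31,0.74,0,0,1],[0.31,0.74,0,0,1],[0.31,0.74,0,0,1],[0.31,0.74,0,0,1],[0,0,0,0,1]]'
python3 -c "
from h import *
st((88,-68,130))"
```

```text
t: 9.4
tool_pos: [0.4586, -0.1584, 0.3157]
orientation: [-2.614, -1.739, 0.002]
force: [-0.4, 0.7, 0.2]
opening: 0.0007
gripper_force: 0.0
t: 10.52
tool_pos: [0.4835, -0.0995, 0.3165]
orientation: [-2.616, -1.739, 0.0]
force: [-0.1, 0.3, 1.2]
opening: 0.0005
gripper_force: 0.0
t 10.525 tip winch mm [ 88.6 -76.3 130.5] F winch [-0.3  0.2] 1.2 tool-y yaw -22.75 q6 0.09
need cm world [0.26 0.79] -0.05
```

```bash
python3 -m handwheel '[[0.31,0.74,0,0,1],[0,0,0,0,1],[0,0,0,0,1],[-0.6,-1.5,0,0,1],[0,0,4,0,1],[0,0,5,0,1],[-1,-5,0,0,1],[-1,-5,0,0,1],[0,0,0,0,1],[0,0,0,0,1]]'
python3 - <<'E'
from h import *
st()
b=read_camera("scene")[:,:,::-1]
cv2.imwrite("pics/p5.png",cv2.resize(b[140:230,210:310],None,fx=6,fy=6,interpolation=2))
h=cv2.cvtColor(b.copy(),cv2.COLOR_BGR2HSV);m=cv2.inRange(h,(0,170,100),(6,255,255));m[:160]=0;m[250:]=0;m[:,:200]=0;m[:,330:]=0
N,l,s,c=cv2.connectedComponentsWithStats(m);print([(s[i,4],c[i].round(1)) for i in range(1,N)][:8])
for r in (0,.05,.1,.22):
    t=np.radians(55)+r; print(r,proj("scene",W((82,-69+68*np.cos(t),86+68*np.sin(t)))).round(1))
E
```

```text
t: 11.78
tool_pos: [0.46, -0.2082, 0.4064]
orientation: [-2.618, -1.736, 0.0]
force: [-0.2, 0.9, -0.3]
opening: 0.0007
gripper_force: 0.0
t 11.775 tip winch mm [ 109.  -185.6  220.4] F winch [-0.5  0.8] -0.3 tool-y yaw -22.9 q6 -0.13
[(np.int32(58), array([252.3, 194.7]))]
0 [251.8 194.9]
0.05 [250.6 194.6]
0.1 [249.3 194.3]
0.22 [246.1 194. ]
```

View pics/p5.png

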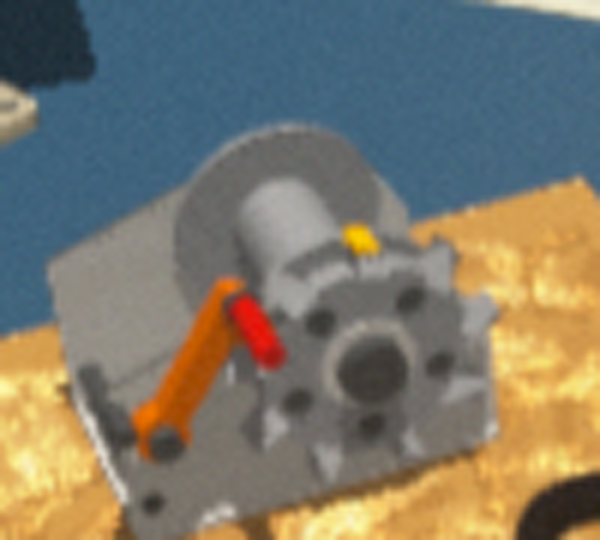

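The pawl is fully home: its pin is back at exactly its starting pixel, (252.3, 194.7). The wheel is one notch back, with yellow at about (362,240) in the crop, and the robot is clear of everything. Handing in.

```bash
python3 -c "
from plant import job
print(job.close_job())"
```

```text
the job is handed in; nothing more can be done
None
```

The winch wheel is one notch back (ratchet about 0.55 rad by camera) with the pawl fully home in the next gap; I handed the job in at about 12 s with the arm clear, touching only the pawl pin and the wheel tooth.

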